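# Feel out the sticky place on the foam-board trimmer

### The arm

A 6-joint arm with a two-finger parallel gripper is mounted at the origin on the work surface. World frame = base frame: x ahead of the robot, y to its left, z up, the work surface at z = 0. Lengths are in mm, angles in rad, forces in N, time in s.
With the tool pointing down it reaches from about 350 to 975 mm from the base axis. Payload 7.1 kg.
Tool frame: the origin (TCP) lies between the finger pads; the fingertips stand 19 mm ahead of it and the grasp point (between the pads) is the TCP; z points along the fingers, y is the line along which they close (so a half turn about z gives the same grasp; the last joint's range is limited). The gripper opens to 88 mm and grips with 3 to 60 N. Pads are 20 mm wide; open, the fingers measure 115 mm over their backs; the gripper's body (75 mm by 178 mm) begins 61 mm behind the grasp point.
Start: joints at [-1.36, 0.423, 1.63, -0, 1.089, -0.019], TCP at [142.384, -608.549, 241.675] pointing down, gripper open.
Joint ranges: [-3, 3], [-0.9, 2.11], [0.09, 2.58], [-1.31, 4.45], [0.11, 2.69], [-2.54, 2.54]. Speed limits (rad/s): [2.39, 2.39, 3.01, 3.14, 3.14, 3.14].

### API

Orientations are given as a rotation vector (axis times angle).
In Python, from workcell import ctrl gives the robot as it stands.
- The arm moves only by the tool arm_command, never from a script. Its argument "series" is a list of rows, each an object with "linear": the shift along the tool's x, y, z in m, a list of three; "turn": the turn about the tool's z in rad. A call has 1 to 10 rows; each row shifts and turns the commanded pose from where the row before left it, along the tool's axes as they then stand; what a row does not reach is not made up. A row lasts 1/10 s, in which the tool goes at most 50 mm and 8.59 degrees, less where a joint would pass 70% of its speed; a pose out of reach is approached as far as the arm can. A call with a gripper value outside its range is refused whole. "jaw" is the opening, from -1 (shut) to 1 (fully open), set as the call begins (left out, the last holds). The fingers move at their own pace and stop on an object; the grip force is fixed at half the most. Time passes only in rows, so rows that do not move let the fingers close. It gives the time, the measured TCP pose, the force, the opening and the grip force at its end, in the units of the state.
- ctrl.get_obs(): the state, without advancing time (a new reading comes with each control period).
- ctrl.get_image(name): name is "scene" or "top" or "wrist"; returns a dict with "frame" (420x560x3 uint8, blue, green, red), "fx", "fy", "cx", "cy" (pixels), "rvec" (rotation vector, rad) and "tvec" (3), from world to camera coordinates, as OpenCV has them. Camera axes: x right, y down, z forward; pixel columns grow to the right and rows downward; lengths in mm; the calibration is good to about 2 mm. The wrist camera is an equidistant fisheye: a pixel r from the principal point sees the ray r / f radians off the axis. A picture is of the moment at which its call begins. There is no depth.
- ctrl.close_job(): hands the job in; it is judged then, once.
The state is a dict: "t": time; "qpos": joint angles; "qvel": joint speeds; "joint_torque": joint torques, N m; "ee_pos": TCP position; "orientation": TCP orientation; "ft_force": force on the tool from outside, world axes, zero at the start; "moment": the same for the moment, N m; "width": finger opening in mm; "grasp_force": force on a finger pad.
Only numpy, scipy, OpenCV 4.12 (cv2) and the standard library are available. Lean on these libraries where they do the work, as an engineer would, in place of code of your own. Each camera call takes 0.05 s, during which the arm holds its last target. There are 200 camera calls.

### The job

The slide of the foam-board trimmer (its blade is out) drags at one place. Run the carriage gently, by its orange knob or plate, up against the red stop, then right across until it meets the blue stop, feeling for where it drags and without ramming the stops; then bring it back and leave it parked on the sticky place, let go, so that it can be cleaned there. Do not disturb the glue bottle, the paper cup or the little clay pot.

Things in the scene. Friction and masses are not known exactly. Their poses are not given: they have to be found in the camera images.
- rail: Straight aluminium rail, 46 mm wide, 22 mm high, fixed on a grey base board 190 x 420 x 12 mm; immovable. Origin: middle of its underside, 12 mm above the table. y runs along it to the red stop, z up, x across, away from the robot. Stop blocks at its ends reach 40 mm above the origin. Somewhere inside, within 75 mm of the middle (y -0.075 to 0.075), is the one sticky place: unseen, only felt.
- carriage: Black plate 64 mm across, 84 mm along the rail, 14 mm thick. Origin: centre of its underside, 24 mm above the rail's. Slides along the rail's y only, from -0.12 (blue stop) to +0.12 (red), stays where left. Sliding takes 2-3 N, and 4-9 N more on the sticky place, about 22 mm of travel, alike both ways: most in the half that is entered first, rising in the first few mm.
- knob (a point): Centre of the orange knob, an upright block 30 mm along the rail, 26 mm across, 46 mm high, on the middle of the carriage plate; its top is 23 mm above this point, the plate's top 23 mm below. Moves with the carriage. Axes as the rail's.
- red_stop (a point): Middle of the inner face of the red stop block (the face that the carriage's plate meets), at the rail's +y end; the face is firm rubber; the force climbs steeply there.
- blue_stop (a point): Middle of the inner face of the blue stop block, at the rail's -y end; the face is firm rubber; the force climbs steeply there.
- glue_mid (a point): Bystander: centre of an upright white glue bottle with a red label, 52 mm across and 150 mm high, standing loose on the table left of the trimmer.
- cup_mid (a point): Bystander: centre of an upright brown paper cup, 76 mm across the rim and 85 mm high, standing loose on the table right of the trimmer.
- claypot_mid (a point): Bystander: centre of a small brown clay pot, 36 mm across and 30 mm high, standing loose on the foam board that lies on the trimmer's base, beyond the rail.

How it is judged (in metres and radians):
On the way, in this order (a step that is already met when the one before it is completed fails the run):
1. the carriage has been brought up to the red stop (within 1.5 mm) (y of carriage in the frame of rail above 0.1185 m).
2. the carriage has then been brought across to the blue stop (within 1.5 mm) (y of carriage in the frame of rail below -0.1185 m).
At the end, for the whole second after the job is handed in: The carriage stands still, let go, on the sticky place (within about 10 mm of its middle, so that the hidden drag bears on it with more than 4 N) and away from both stops; the bottle, the cup and the pot are within 20 mm of where they stood (contact force between carriage and rail above 4 N and y of carriage in the frame of rail between -0.1 and 0.1 m and linear speed of carriage below 0.005 m/s and contact force between the fingers and carriage below 0.1 N and distance of each of glue_mid, cup_mid, claypot_mid from where it was at the start of the episode below 0.02 m); the robot touches nothing.
It fails at once if the carriage is rammed: more than 25 N between carriage and rail, stops included (contact force between carriage and rail above 25 N).
It fails at once if a bystander (glue bottle, cup, clay pot) is shifted by more than 20 mm or knocked over (distance of any of glue_mid, cup_mid, claypot_mid from where it was at the start of the episode above 0.02 m).
It also fails if it takes over 67 s, if anything falls off the work surface, if the arm or the gripper's body presses on something with over 40 N, if the wrist force passes 120 N, or if a joint passes its speed limit or range.

## Working session

There is one attempt and no reset: what is moved stays moved. The work goes in short steps, Python scripts to look and compute and a tool call to move; the robot and the scene stay as the last step left them, time stands still between calls to the robot, and variables do not carry over. Pictures are saved under pics/ and viewed, at most 10 in all, crops included, and the job is handed in when it is done.

Besides the shell and the picture viewer there is one more tool, called after "Emit:" as name(argument=value, ...), one argument or row to a line, values as JSON. arm_command: Moves the arm, as the interface text tells. Its arguments: {"type":"object","properties":{"series":{"type":"array"},"jaw":{"type":"number"}},"required":["series"]}

```bash
mkdir -p pics
cat > h.py <<'E'
import numpy as np,cv2
from workcell import ctrl
def snap(n,f):
    d=ctrl.get_image(n); cv2.imwrite(f'pics/{f}.png',d['frame']); np.save(f'pics/{f}.npy',d,allow_pickle=True); return d
def load(f): return np.load(f'pics/{f}.npy',allow_pickle=True).item()
def ray(d,u,v):
    R=cv2.Rodrigues(np.array(d['rvec'],float))[0]; t=np.array(d['tvec'],float).ravel()
    return -R.T@t, R.T@np.array([(u-d['cx'])/d['fx'],(v-d['cy'])/d['fy'],1.])
def onz(d,u,v,z):
    c,r=ray(d,u,v); return c+r*(z-c[2])/r[2]
E
python3 - <<'E'
from h import *
snap('top','top0');snap('scene','sc0')
o=ctrl.get_obs()
for k in o: print(k,np.round(o[k],3))
E
```

```text
t 0.1
qpos [-1.36   0.424  1.631  0.     1.089 -0.019]
qvel [ 0.    -0.003 -0.002  0.002  0.    -0.001]
joint_torque [ 0.0000e+00 -5.4561e+01 -2.7433e+01  6.5000e-02  1.9000e-02 -0.0000e+00]
ee_pos [ 142.286 -608.122  240.998]
orientation [-3.12 -0.36  0.  ]
ft_force [-0.363 -0.659 -0.912]
moment [-0.028 -0.034 -0.009]
grasp_force 0.0
width 88.028
```

View pics/top0.png

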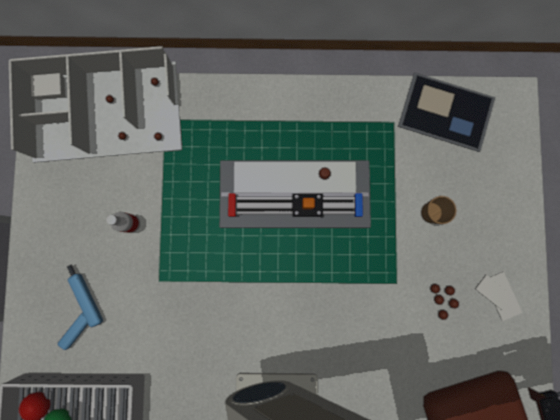

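View pics/sc0.png

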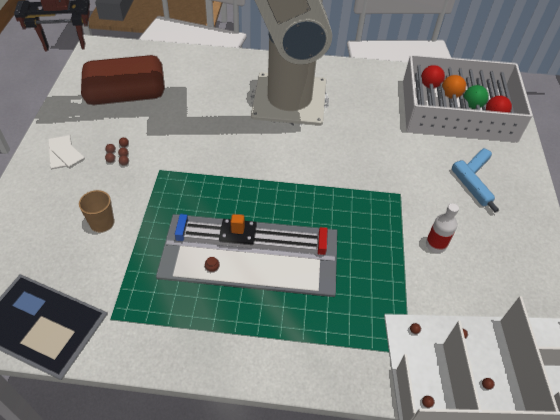

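The top view shows the red stop at (233,205), blue stop at (359,205), knob at (309,203) and pot at (325,173). The bottle (125,222) and cup (438,210) are well clear of it.

Run:
```python
from h import *
d=load('top0');hsv=cv2.cvtColor(d['frame'],cv2.COLOR_BGR2HSV)
def blob(lo,hi,box):
    m=cv2.inRange(hsv,lo,hi);k=np.zeros_like(m);x0,x1,y0,y1=box;k[y0:y1,x0:x1]=m[y0:y1,x0:x1]
    c=max(cv2.findContours(k,0,2)[0],key=cv2.contourArea);r=cv2.minAreaRect(c);print(r,cv2.boundingRect(c));return r
P={}
for n,lo,hi,b,z in [('red',(0,150,60),(8,255,255),(222,245,185,225),52),('blue',(100,120,60),(125,255,255),(350,372,185,225),52),('knob',(8,150,100),(22,255,255),(290,330,190,216),96),('pot',(0,80,20),(12,255,160),(312,338,162,185),65)]:
    try: r=blob(lo,hi,b); P[n]=onz(d,*r[0],z); print(n,P[n].round(1))
    except ValueError: print(n,'none')
a=P['red']-P['blue'];print(np.linalg.norm(a),np.degrees(np.arctan2(a[1],a[0])),(P['red']+P['blue'])/2)
c,_=ray(d,280,210);print(c)
o=ctrl.get_obs();print(cv2.Rodrigues(np.array(o['orientation']))[0].round(4), d['fx'])
```

```text
((232.0, 204.5), (21.0, 6.0), 90.0) (229, 194, 7, 22)
red [558.8 127.4  52. ]
((358.5, 204.5), (23.0, 7.0), 90.0) (355, 193, 8, 24)
blue [ 562.4 -213.4   52. ]
((308.0, 202.5), (9.0, 10.0), 90.0) (303, 198, 11, 10)
knob [561.4 -74.6  96. ]
((324.5, 173.0), (10.0, 9.0), 90.0) (320, 168, 10, 11)
pot [ 645.  -120.5   65. ]
340.82406665634164 90.60122983045899 [560.57695287 -43.04135862  52.        ]
[ 434.87119489   -5.56526955 1217.4197994 ]
[[ 9.737e-01  2.278e-01 -3.000e-04]
 [ 2.278e-01 -9.737e-01  1.300e-03]
 [ 0.000e+00 -1.300e-03 -1.000e+00]] 435.11275841728946
```

Emit:
arm_command(
  series=[
    {"linear":[0,0,0],"turn":0.11},
    {"linear":[0,0,0],"turn":0.11},
    {"linear":[0.02,-0.025,0],"turn":0},
    {"linear":[0.025,-0.031,0],"turn":0},
    {"linear":[0.025,-0.031,0],"turn":0},
    {"linear":[0.025,-0.031,0],"turn":0},
    {"linear":[0.025,-0.031,0],"turn":0},
    {"linear":[0.025,-0.031,0],"turn":0},
    {"linear":[0.025,-0.031,0],"turn":0},
    {"linear":[0.025,-0.031,0],"turn":0},
  ],
  jaw=0.1,
)

```text
t: 1.1
ee_pos: [335.6, -363.1, 241.5]
orientation: [-3.141, -0.015, 0.0]
ft_force: [0.5, 0.4, -0.0]
width: 47.9
grasp_force: 0.0
```

Emit:
arm_command(
  series=[
    {"linear":[0.025,-0.031,0],"turn":0},
    {"linear":[0.025,-0.031,0],"turn":0},
    {"linear":[0.025,-0.031,0],"turn":0},
    {"linear":[0.025,-0.031,0],"turn":0},
    {"linear":[0.025,-0.031,0],"turn":0},
    {"linear":[0.025,-0.031,0],"turn":0},
    {"linear":[0.025,-0.031,0],"turn":0},
    {"linear":[0.025,-0.031,0],"turn":0},
    {"linear":[0.01,-0.012,0],"turn":0},
    {"linear":[0,0,0],"turn":0},
  ],
)

```text
t: 2.1
ee_pos: [543.1, -101.3, 241.3]
orientation: [-3.141, -0.02, 0.001]
ft_force: [0.0, -0.1, -0.4]
width: 48.3
grasp_force: 0.0
```

Run:
```python
from h import *
d=snap('wrist','w0')
o=ctrl.get_obs()
for k in ('t','ee_pos','width','ft_force'): print(k,np.round(o[k],2))
R=cv2.Rodrigues(np.array(o['orientation']))[0];print(R.round(4),d['cx'],d['cy'],d['fx'])
```

```text
t 2.15
ee_pos [ 542.13 -102.37  241.2 ]
width 48.63
ft_force [ 0.24 -0.04 -0.37]
[[ 9.999e-01  1.160e-02 -1.200e-03]
 [ 1.160e-02 -9.999e-01 -1.000e-04]
 [-1.200e-03  1.000e-04 -1.000e+00]] 280.147914307821 209.14610298793167 325.19226210127806
```

View pics/w0.png

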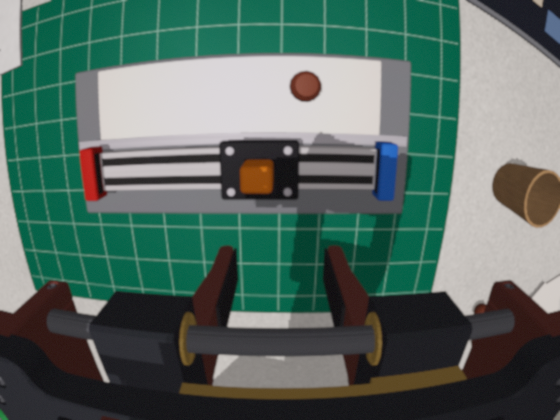

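Wrist view: knob top about (257,175), red stop inner edge about (102,173), blue inner edge about (377,170), pot at (305,86). I'll cast fisheye rays to locate them.

```bash
cat >> h.py <<'E'
def fonz(d,u,v,z):
    R=cv2.Rodrigues(np.array(d['rvec'],float))[0]; t=np.array(d['tvec'],float).ravel()
    x,y=(u-d['cx'])/d['fx'],(v-d['cy'])/d['fy'];th=np.hypot(x,y);s=np.sin(th)/max(th,1e-9)
    r=R.T@np.array([x*s,y*s,np.cos(th)]);c=-R.T@t
    return c+r*(z-c[2])/r[2]
E
python3 - <<'E'
from h import *
d=load('w0');hsv=cv2.cvtColor(d['frame'],cv2.COLOR_BGR2HSV)
m=cv2.inRange(hsv,(8,150,60),(22,255,255));m[250:]=0
k=max(cv2.findContours(m,0,2)[0],key=cv2.contourArea);print(cv2.boundingRect(k))
v=hsv[...,2][150:200,235:280];print(v[::7,::4])
for u,w in ((240,160),(272,160),(272,193),(240,193)): print(fonz(d,u,w,96).round(1),fonz(d,u,w,50).round(1))
for n,lo,hi in (('r',(0,150,60),(7,255,255)),('b',(100,150,60),(125,255,255))):
    m=cv2.inRange(hsv,lo,hi);m[:140]=0;m[215:]=0;m[:,:70]=0;m[:,410:]=0
    k=max(cv2.findContours(m,0,2)[0],key=cv2.contourArea);x,y,w,h=cv2.boundingRect(k);print(n,x,y,w,h)
    xi=x+w if n=='r' else x
    for yy in (y,y+h): print(fonz(d,xi,yy,52).round(1))
for p in ((77,73),(409,62),(403,212),(89,212)): print('board',fonz(d,*p,12).round(1))
E
```

```text
(239, 159, 35, 35)
[[ 57  46  46  44  46  45  44  44  43  43  43  43]
 [ 46  44  44  42  41  41  39  38  39  42  39  31]
 [ 43  40  96 114 114 114 114 115 113 102  19  20]
 [ 44  84 145 146 146 146 146 175 151 117  21  20]
 [ 41  78 143 145 145 145 145 144 143 117  23  23]
 [ 40  69 141 144 144 143 144 148 145 117  24  22]
 [103  41 105 114 114 116 117 119 117  65  23  18]
 [ 83  81  82  81  82  66  53  53  54  51  50  50]]
[580.  -65.9  96. ] [572.7 -60.3  50. ]
[580.2 -94.8  96. ] [572.9 -93.8  50. ]
[549.5 -95.   96. ] [537.3 -94.   50. ]
[549.2 -65.4  96. ] [537.  -59.7  50. ]
r 80 148 26 53
[590.1  95.2  52. ]
[527.5 103.   52. ]
b 373 143 24 57
[ 594.2 -199.6   52. ]
[ 531.8 -204.6   52. ]
board [687.7 160.5  12. ]
board [ 691.6 -253.    12. ]
board [ 505.5 -259.1   12. ]
board [499.9 158.7  12. ]
```

Run:
```python
from h import *
d=load('w0');f=d['frame'][120:230,60:430];cv2.imwrite('pics/w0c.png',cv2.resize(f,None,fx=2.1,fy=2.1,interpolation=2))
```

```text
(no output)
```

View pics/w0c.png

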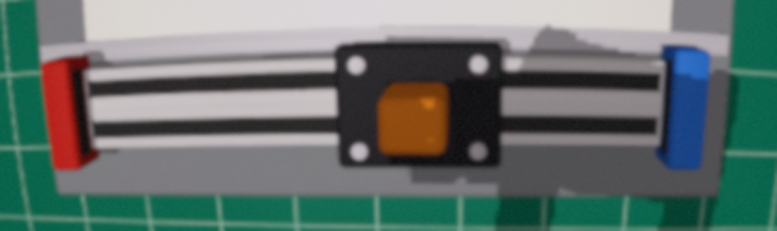

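The crop confirms the knob and clear rail on both sides. Straddling the knob with about 9 mm clearance each side; descending.

Emit:
arm_command(
  series=[
    {"linear":[0.012,-0.011,0.0],"turn":0},
    {"linear":[0.011,-0.011,0.02],"turn":0},
    {"linear":[0,0,0.03],"turn":0},
    {"linear":[0,0,0.03],"turn":0},
    {"linear":[0,0,0.02],"turn":0},
    {"linear":[0,0,0.015],"turn":0},
    {"linear":[0,0,0.0],"turn":0},
  ],
)

```text
t: 2.85
ee_pos: [564.0, -80.8, 124.9]
orientation: [-3.141, -0.013, 0.005]
ft_force: [-0.9, 0.5, -0.4]
width: 48.6
grasp_force: 0.0
```

Emit:
arm_command(
  series=[
    {"linear":[0,0,0.015],"turn":0},
    {"linear":[0,0,0.015],"turn":0},
    {"linear":[0,0,0.015],"turn":0},
    {"linear":[0,0,0],"turn":0},
    {"linear":[0,0,0],"turn":0},
  ],
)

```text
t: 3.35
ee_pos: [565.0, -80.3, 81.2]
orientation: [-3.141, -0.015, 0.002]
ft_force: [1.0, -0.1, 0.1]
width: 48.2
grasp_force: 0.0
```

Run:
```python
from h import *
d=snap('wrist','w1');o=ctrl.get_obs()
for k in ('t','ee_pos','width','ft_force','moment'): print(k,np.round(o[k],2))
```

```text
t 3.4
ee_pos [565.37 -80.38  81.69]
width 48.25
ft_force [-0.64  0.48  0.33]
moment [0.04 0.02 0.01]
```

View pics/w1.png

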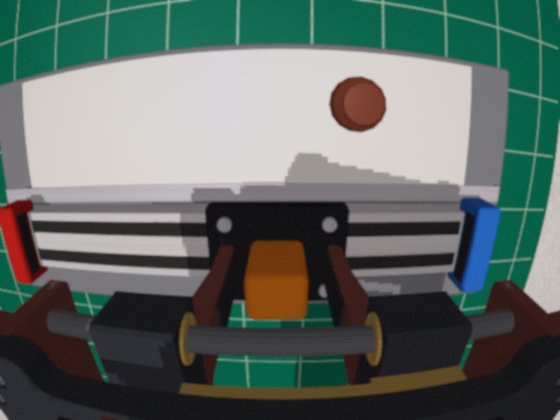

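Straddling cleanly (knob at column 277, between the fingers). Pushing gently toward red (tool −y).

Emit:
arm_command(
  series=[
    {"linear":[0,-0.002,0],"turn":0},
    {"linear":[0,-0.002,0],"turn":0},
    {"linear":[0,-0.002,0],"turn":0},
    {"linear":[0,-0.001,0],"turn":0},
  ],
)

```text
t: 3.8
ee_pos: [565.3, -73.1, 82.0]
orientation: [3.141, 0.016, 0.001]
ft_force: [-0.5, 0.7, -0.5]
width: 48.2
grasp_force: 0.0
```

Emit:
arm_command(
  series=[
    {"linear":[0,-0.001,0],"turn":0},
    {"linear":[0,-0.001,0],"turn":0},
    {"linear":[0,-0.001,0],"turn":0},
  ],
)

```text
t: 4.1
ee_pos: [565.1, -70.3, 81.7]
orientation: [-3.142, -0.015, -0.0]
ft_force: [0.3, 0.5, -0.2]
width: 48.4
grasp_force: 0.0
```

Emit:
arm_command(
  series=[
    {"linear":[0,-0.001,0],"turn":0},
    {"linear":[0,-0.001,0],"turn":0},
    {"linear":[0,-0.001,0],"turn":0},
  ],
)

```text
t: 4.4
ee_pos: [565.1, -67.5, 81.7]
orientation: [3.141, 0.016, 0.0]
ft_force: [0.2, -1.9, -0.0]
width: 48.4
grasp_force: 1.0
```

Emit:
arm_command(
  series=[
    {"linear":[0,-0.001,0],"turn":0},
    {"linear":[0,-0.001,0],"turn":0},
    {"linear":[0,-0.001,0],"turn":0},
  ],
)

```text
t: 4.7
ee_pos: [565.1, -64.4, 81.7]
orientation: [3.141, 0.015, 0.0]
ft_force: [-0.3, -1.7, -0.5]
width: 48.4
grasp_force: 1.0
```

Emit:
arm_command(
  series=[
    {"linear":[0,-0.001,0],"turn":0},
    {"linear":[0,-0.001,0],"turn":0},
    {"linear":[0,-0.001,0],"turn":0},
  ],
)

```text
t: 5.0
ee_pos: [565.0, -61.3, 81.7]
orientation: [3.142, 0.015, -0.0]
ft_force: [0.2, -2.4, -0.3]
width: 48.4
grasp_force: 1.0
```

Emit:
arm_command(
  series=[
    {"linear":[0,-0.002,0],"turn":0},
    {"linear":[0,-0.002,0],"turn":0},
    {"linear":[0,-0.002,0],"turn":0},
  ],
)

```text
t: 5.3
ee_pos: [565.0, -55.2, 81.7]
orientation: [-3.142, -0.015, 0.0]
ft_force: [-0.2, -2.4, -0.1]
width: 48.0
grasp_force: 1.0
```

Emit:
arm_command(
  series=[
    {"linear":[0,-0.002,0],"turn":0},
    {"linear":[0,-0.002,0],"turn":0},
    {"linear":[0,-0.002,0],"turn":0},
  ],
)

```text
t: 5.6
ee_pos: [564.9, -49.2, 81.7]
orientation: [3.142, 0.015, -0.0]
ft_force: [-1.2, -1.6, -0.8]
width: 48.1
grasp_force: 1.0
```

Emit:
arm_command(
  series=[
    {"linear":[0,-0.002,0],"turn":0},
    {"linear":[0,-0.002,0],"turn":0},
    {"linear":[0,-0.002,0],"turn":0},
  ],
)

```text
t: 5.9
ee_pos: [564.8, -43.2, 81.6]
orientation: [-3.142, -0.015, 0.0]
ft_force: [-1.0, -2.2, -0.6]
width: 48.7
grasp_force: 1.0
```

Emit:
arm_command(
  series=[
    {"linear":[0,-0.002,0],"turn":0},
    {"linear":[0,-0.002,0],"turn":0},
    {"linear":[0,-0.002,0],"turn":0},
  ],
)

```text
t: 6.2
ee_pos: [564.8, -37.9, 81.7]
orientation: [3.14, 0.016, -0.0]
ft_force: [-1.0, -8.7, -0.9]
width: 48.5
grasp_force: 4.8
```

Emit:
arm_command(
  series=[
    {"linear":[0,-0.002,0],"turn":0},
    {"linear":[0,-0.002,0],"turn":0},
    {"linear":[0,-0.002,0],"turn":0},
  ],
)

```text
t: 6.5
ee_pos: [564.7, -32.8, 81.7]
orientation: [3.139, 0.016, 0.0]
ft_force: [-0.8, -12.1, -1.1]
width: 48.8
grasp_force: 5.6
```

Emit:
arm_command(
  series=[
    {"linear":[0,-0.002,0],"turn":0},
    {"linear":[0,-0.002,0],"turn":0},
    {"linear":[0,-0.002,0],"turn":0},
  ],
)

```text
t: 6.8
ee_pos: [564.6, -26.5, 81.7]
orientation: [3.14, 0.016, -0.0]
ft_force: [-1.4, -10.1, -0.0]
width: 48.0
grasp_force: 5.3
```

Emit:
arm_command(
  series=[
    {"linear":[0,-0.002,0],"turn":0},
    {"linear":[0,-0.002,0],"turn":0},
    {"linear":[0,-0.002,0],"turn":0},
  ],
)

```text
t: 7.1
ee_pos: [564.6, -19.8, 81.7]
orientation: [3.141, 0.015, -0.0]
ft_force: [-0.7, -3.0, -0.6]
width: 48.5
grasp_force: 1.5
```

Emit:
arm_command(
  series=[
    {"linear":[0,-0.002,0],"turn":0},
    {"linear":[0,-0.002,0],"turn":0},
    {"linear":[0,-0.002,0],"turn":0},
  ],
)

```text
t: 7.4
ee_pos: [564.5, -13.1, 81.7]
orientation: [-3.141, -0.016, 0.0]
ft_force: [-1.3, -2.5, 0.2]
width: 48.4
grasp_force: 1.0
```

Emit:
arm_command(
  series=[
    {"linear":[0,-0.002,0],"turn":0},
    {"linear":[0,-0.002,0],"turn":0},
    {"linear":[0,-0.002,0],"turn":0},
  ],
)

```text
t: 7.7
ee_pos: [564.4, -7.1, 81.7]
orientation: [-3.142, -0.016, 0.0]
ft_force: [-0.5, -2.4, -0.1]
width: 48.2
grasp_force: 1.0
```

Emit:
arm_command(
  series=[
    {"linear":[0,-0.002,0],"turn":0},
    {"linear":[0,-0.002,0],"turn":0},
    {"linear":[0,-0.002,0],"turn":0},
  ],
)

```text
t: 8.0
ee_pos: [564.4, -1.2, 81.7]
orientation: [-3.142, -0.015, 0.0]
ft_force: [-1.1, -2.1, -0.3]
width: 48.2
grasp_force: 1.0
```

Emit:
arm_command(
  series=[
    {"linear":[0,-0.002,0],"turn":0},
    {"linear":[0,-0.002,0],"turn":0},
    {"linear":[0,-0.002,0],"turn":0},
  ],
)

```text
t: 8.3
ee_pos: [564.4, 4.8, 81.7]
orientation: [-3.142, -0.015, 0.0]
ft_force: [-1.3, -2.6, -0.3]
width: 48.4
grasp_force: 1.0
```

Emit:
arm_command(
  series=[
    {"linear":[0,-0.002,0],"turn":0},
    {"linear":[0,-0.002,0],"turn":0},
    {"linear":[0,-0.002,0],"turn":0},
  ],
)

```text
t: 8.6
ee_pos: [564.3, 10.8, 81.7]
orientation: [-3.142, -0.015, 0.0]
ft_force: [-1.2, -3.1, -0.1]
width: 48.4
grasp_force: 1.0
```

Emit:
arm_command(
  series=[
    {"linear":[0,-0.002,0],"turn":0},
    {"linear":[0,-0.002,0],"turn":0},
    {"linear":[0,-0.002,0],"turn":0},
  ],
)

```text
t: 8.9
ee_pos: [564.2, 16.8, 81.7]
orientation: [-3.142, -0.015, 0.0]
ft_force: [-0.9, -1.9, -0.1]
width: 48.6
grasp_force: 1.0
```

Emit:
arm_command(
  series=[
    {"linear":[0,-0.002,0],"turn":0},
    {"linear":[0,-0.002,0],"turn":0},
    {"linear":[0,-0.002,0],"turn":0},
  ],
)

```text
t: 9.2
ee_pos: [564.2, 22.8, 81.7]
orientation: [-3.142, -0.015, 0.0]
ft_force: [-2.4, -1.5, -0.0]
width: 48.5
grasp_force: 1.0
```

Emit:
arm_command(
  series=[
    {"linear":[0,-0.002,0],"turn":0},
    {"linear":[0,-0.002,0],"turn":0},
    {"linear":[0,-0.002,0],"turn":0},
  ],
)

```text
t: 9.5
ee_pos: [564.1, 28.8, 81.7]
orientation: [-3.142, -0.015, 0.0]
ft_force: [-1.3, -2.0, -0.3]
width: 48.2
grasp_force: 1.0
```

Emit:
arm_command(
  series=[
    {"linear":[0,-0.002,0],"turn":0},
    {"linear":[0,-0.002,0],"turn":0},
    {"linear":[0,-0.002,0],"turn":0},
  ],
)

```text
t: 9.8
ee_pos: [564.1, 34.8, 81.7]
orientation: [-3.142, -0.015, -0.0]
ft_force: [-0.6, -2.0, 0.0]
width: 48.4
grasp_force: 1.0
```

Emit:
arm_command(
  series=[
    {"linear":[0,-0.002,0],"turn":0},
    {"linear":[0,-0.002,0],"turn":0},
    {"linear":[0,-0.002,0],"turn":0},
  ],
)

```text
t: 10.1
ee_pos: [564.0, 40.8, 81.7]
orientation: [-3.142, -0.015, 0.0]
ft_force: [-1.0, -2.0, 0.1]
width: 48.0
grasp_force: 1.0
```

Emit:
arm_command(
  series=[
    {"linear":[0,-0.002,0],"turn":0},
    {"linear":[0,-0.002,0],"turn":0},
    {"linear":[0,-0.002,0],"turn":0},
  ],
)

```text
t: 10.4
ee_pos: [564.0, 46.8, 81.6]
orientation: [3.142, 0.015, -0.0]
ft_force: [-0.7, -1.5, -1.4]
width: 48.3
grasp_force: 1.0
```

Run:
```python
from h import *
snap('top','top1');d=snap('wrist','w2');o=ctrl.get_obs();print(o['t'],o['ee_pos'])
```

```text
10.5 [564.30420774  47.01263172  81.76827596]
```

View pics/w2.png

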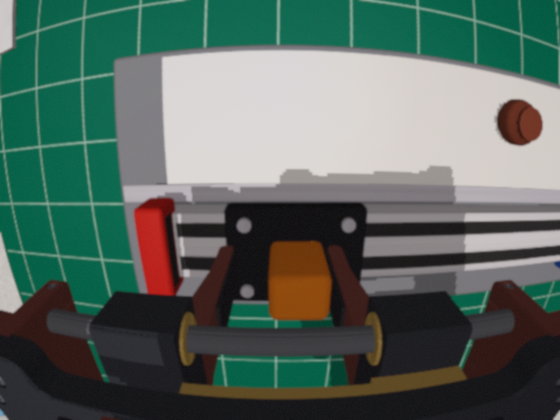

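Sticky zone felt at TCP y ≈ −42 to −20. The plate's edge (col 228) is about 30 mm from the red face (col 177). Approaching it in small steps.

Emit:
arm_command(
  series=[
    {"linear":[0,-0.002,0],"turn":0},
    {"linear":[0,-0.002,0],"turn":0},
    {"linear":[0,-0.002,0],"turn":0},
    {"linear":[0,-0.002,0],"turn":0},
    {"linear":[0,-0.002,0],"turn":0},
    {"linear":[0,-0.002,0],"turn":0},
    {"linear":[0,-0.002,0],"turn":0},
    {"linear":[0,-0.002,0],"turn":0},
    {"linear":[0,-0.001,0],"turn":0},
  ],
)

```text
t: 11.4
ee_pos: [564.1, 63.9, 81.8]
orientation: [-3.142, -0.016, -0.001]
ft_force: [0.8, -3.4, 0.1]
width: 48.3
grasp_force: 1.0
```

Emit:
arm_command(
  series=[
    {"linear":[0,-0.001,0],"turn":0},
    {"linear":[0,-0.001,0],"turn":0},
    {"linear":[0,0,0],"turn":0},
  ],
)

```text
t: 11.7
ee_pos: [563.7, 65.8, 81.7]
orientation: [-3.141, -0.015, 0.0]
ft_force: [0.6, -0.9, 0.3]
width: 48.3
grasp_force: 0.4
```

Emit:
arm_command(
  series=[
    {"linear":[0,-0.001,0],"turn":0},
    {"linear":[0,-0.001,0],"turn":0},
  ],
)

```text
t: 11.9
ee_pos: [563.6, 67.6, 81.7]
orientation: [3.141, 0.015, -0.001]
ft_force: [-0.0, -2.2, 0.6]
width: 48.8
grasp_force: 1.0
```

Run:
```python
from h import *
d=snap('wrist','w3');o=ctrl.get_obs();print(o['t'],o['ee_pos'])
f=d['frame'];g=f[215:235,100:260].astype(int)
print(g.mean(0)[::2].round().astype(int).tolist())
```

```text
11.95 [563.62449818  67.75285444  81.66895255]
[[78, 104, 13], [78, 104, 10], [78, 104, 12], [79, 105, 12], [78, 105, 12], [79, 105, 12], [82, 107, 21], [109, 130, 71], [116, 136, 84], [86, 111, 32], [79, 106, 13], [80, 106, 14], [79, 106, 12], [80, 106, 14], [80, 106, 15], [80, 106, 14], [80, 106, 15], [80, 106, 14], [80, 106, 14], [80, 107, 14], [80, 107, 15], [81, 107, 15], [81, 107, 14], [81, 107, 15], [83, 107, 26], [101, 111, 77], [124, 121, 119], [130, 126, 128], [130, 126, 128], [130, 126, 128], [130, 126, 128], [130, 126, 128], [118, 115, 138], [64, 64, 164], [23, 27, 151], [16, 20, 130], [17, 21, 129], [16, 20, 129], [16, 20, 129], [16, 20, 129], [17, 21, 129], [16, 20, 129], [16, 21, 129], [16, 20, 129], [16, 20, 129], [15, 20, 128], [17, 20, 124], [14, 17, 114], [13, 14, 92], [16, 17, 47], [19, 19, 24], [62, 62, 77], [124, 123, 131], [114, 112, 117], [74, 74, 77], [71, 69, 73], [70, 70, 73], [71, 70, 73], [71, 70, 74], [71, 70, 74], [71, 70, 74], [70, 70, 73], [53, 52, 55], [22, 20, 21], [19, 17, 18], [20, 17, 18], [21, 18, 19], [21, 18, 19], [39, 36, 38], [73, 70, 73], [92, 88, 92], [99, 95, 100], [99, 95, 100], [93, 89, 94], [81, 78, 82], [56, 53, 56], [25, 22, 24], [20, 17, 18], [21, 18, 19], [21, 18, 19]]
```

Emit:
arm_command(
  series=[
    {"linear":[0,-0.001,0],"turn":0},
    {"linear":[0,-0.001,0],"turn":0},
    {"linear":[0,-0.001,0],"turn":0},
    {"linear":[0,-0.001,0],"turn":0},
    {"linear":[0,-0.001,0],"turn":0},
    {"linear":[0,-0.001,0],"turn":0},
  ],
)

```text
t: 12.55
ee_pos: [563.6, 73.7, 81.6]
orientation: [3.142, 0.015, -0.0]
ft_force: [0.1, -2.3, 1.0]
width: 48.3
grasp_force: 1.0
```

Emit:
arm_command(
  series=[
    {"linear":[0,-0.001,0],"turn":0},
    {"linear":[0,-0.001,0],"turn":0},
    {"linear":[0,-0.001,0],"turn":0},
    {"linear":[0,-0.001,0],"turn":0},
  ],
)

```text
t: 12.95
ee_pos: [563.6, 77.7, 81.7]
orientation: [-3.142, -0.015, 0.0]
ft_force: [-0.0, -2.2, 2.2]
width: 48.2
grasp_force: 1.0
```

Emit:
arm_command(
  series=[
    {"linear":[0,-0.0005,0],"turn":0},
    {"linear":[0,-0.0005,0],"turn":0},
    {"linear":[0,-0.0005,0],"turn":0},
  ],
)

```text
t: 13.25
ee_pos: [563.6, 79.1, 81.6]
orientation: [3.142, 0.015, -0.0]
ft_force: [-0.4, -1.9, 1.4]
width: 48.5
grasp_force: 1.0
```

Emit:
arm_command(
  series=[
    {"linear":[0,-0.0007,0],"turn":0},
    {"linear":[0,-0.0007,0],"turn":0},
    {"linear":[0,-0.0006,0],"turn":0},
  ],
)

```text
t: 13.55
ee_pos: [563.6, 81.2, 81.6]
orientation: [3.142, 0.015, -0.0]
ft_force: [-0.2, -2.0, 2.4]
width: 47.8
grasp_force: 1.0
```

Run:
```python
from h import *
d=snap('wrist','w4');o=ctrl.get_obs();print(o['t'],o['ee_pos'],o['ft_force'])
cv2.imwrite('pics/w4c.png',cv2.resize(d['frame'][180:320,130:400],None,fx=2.8,fy=2.8))
```

```text
13.6 [563.5543765   81.22677008  81.63530221] [-0.48690323 -2.18631752  1.4257962 ]
```

View pics/w4c.png

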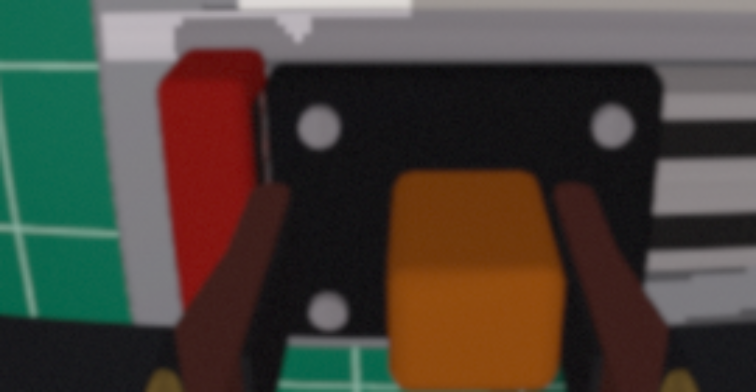

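The plate is now only about 2–3 mm from the red face (crop columns 262 vs 270). Creeping in.

Emit:
arm_command(
  series=[
    {"linear":[0,-0.0005,0],"turn":0},
    {"linear":[0,-0.0005,0],"turn":0},
  ],
)

```text
t: 13.8
ee_pos: [563.5, 82.2, 81.6]
orientation: [3.142, 0.015, -0.0]
ft_force: [-0.9, -2.5, 0.5]
width: 48.4
grasp_force: 1.0
```

Emit:
arm_command(
  series=[
    {"linear":[0,-0.0005,0],"turn":0},
    {"linear":[0,-0.0005,0],"turn":0},
  ],
)

```text
t: 14.0
ee_pos: [563.5, 83.2, 81.6]
orientation: [3.142, 0.015, -0.0]
ft_force: [-1.2, -1.5, 0.9]
width: 48.2
grasp_force: 1.0
```

Emit:
arm_command(
  series=[
    {"linear":[0,-0.0005,0],"turn":0},
    {"linear":[0,-0.0005,0],"turn":0},
  ],
)

```text
t: 14.2
ee_pos: [563.5, 83.9, 81.6]
orientation: [3.141, 0.016, -0.0]
ft_force: [-1.0, -4.9, 1.4]
width: 48.3
grasp_force: 2.7
```

Emit:
arm_command(
  series=[
    {"linear":[0,-0.0005,0],"turn":0},
    {"linear":[0,0,0],"turn":0},
  ],
)

```text
t: 14.4
ee_pos: [563.5, 84.0, 81.6]
orientation: [3.141, 0.016, -0.001]
ft_force: [-1.2, -5.7, 0.9]
width: 48.1
grasp_force: 3.2
```

Emit:
arm_command(
  series=[
    {"linear":[0,-0.0005,0],"turn":0},
    {"linear":[0,0,0],"turn":0},
  ],
)

```text
t: 14.6
ee_pos: [563.5, 84.0, 81.6]
orientation: [3.14, 0.016, -0.001]
ft_force: [-1.6, -8.9, 0.8]
width: 48.3
grasp_force: 4.5
```

Red stop met at about 9 N. Now toward blue: close the slack, then sweep with finer sampling around the sticky place.

Emit:
arm_command(
  series=[
    {"linear":[0,0.001,0],"turn":0},
    {"linear":[0,0.002,0],"turn":0},
    {"linear":[0,0.003,0],"turn":0},
    {"linear":[0,0.003,0],"turn":0},
    {"linear":[0,0.003,0],"turn":0},
    {"linear":[0,0.001,0],"turn":0},
    {"linear":[0,0.001,0],"turn":0},
    {"linear":[0,0.001,0],"turn":0},
    {"linear":[0,0.001,0],"turn":0},
    {"linear":[0,0.001,0],"turn":0},
  ],
)

```text
t: 15.6
ee_pos: [563.8, 68.1, 81.7]
orientation: [-3.142, -0.016, -0.0]
ft_force: [0.3, -0.7, 0.4]
width: 48.7
grasp_force: 0.0
```

Emit:
arm_command(
  series=[
    {"linear":[0,0.001,0],"turn":0},
    {"linear":[0,0.001,0],"turn":0},
    {"linear":[0,0.001,0],"turn":0},
    {"linear":[0,0.001,0],"turn":0},
    {"linear":[0,0.001,0],"turn":0},
    {"linear":[0,0.002,0],"turn":0},
    {"linear":[0,0.002,0],"turn":0},
    {"linear":[0,0.002,0],"turn":0},
    {"linear":[0,0.002,0],"turn":0},
    {"linear":[0,0.002,0],"turn":0},
  ],
)

```text
t: 16.6
ee_pos: [564.0, 52.9, 81.7]
orientation: [-3.142, -0.015, -0.0]
ft_force: [0.3, 1.4, -0.7]
width: 48.3
grasp_force: 1.0
```

Emit:
arm_command(
  series=[
    {"linear":[0,0.002,0],"turn":0},
    {"linear":[0,0.002,0],"turn":0},
    {"linear":[0,0.002,0],"turn":0},
    {"linear":[0,0.002,0],"turn":0},
    {"linear":[0,0.002,0],"turn":0},
  ],
)

```text
t: 17.1
ee_pos: [564.0, 42.9, 81.7]
orientation: [-3.142, -0.015, 0.0]
ft_force: [0.5, 3.1, 0.1]
width: 48.4
grasp_force: 1.0
```

Emit:
arm_command(
  series=[
    {"linear":[0,0.002,0],"turn":0},
    {"linear":[0,0.002,0],"turn":0},
    {"linear":[0,0.002,0],"turn":0},
    {"linear":[0,0.002,0],"turn":0},
    {"linear":[0,0.002,0],"turn":0},
  ],
)

```text
t: 17.6
ee_pos: [564.2, 32.9, 81.7]
orientation: [-3.142, -0.015, -0.0]
ft_force: [-0.1, 1.2, -0.7]
width: 48.4
grasp_force: 1.0
```

Emit:
arm_command(
  series=[
    {"linear":[0,0.002,0],"turn":0},
    {"linear":[0,0.002,0],"turn":0},
    {"linear":[0,0.002,0],"turn":0},
    {"linear":[0,0.002,0],"turn":0},
    {"linear":[0,0.002,0],"turn":0},
  ],
)

```text
t: 18.1
ee_pos: [564.3, 23.0, 81.7]
orientation: [-3.142, -0.015, -0.0]
ft_force: [0.8, 1.6, -0.7]
width: 48.2
grasp_force: 1.0
```

Emit:
arm_command(
  series=[
    {"linear":[0,0.002,0],"turn":0},
    {"linear":[0,0.002,0],"turn":0},
    {"linear":[0,0.002,0],"turn":0},
    {"linear":[0,0.002,0],"turn":0},
    {"linear":[0,0.002,0],"turn":0},
  ],
)

```text
t: 18.6
ee_pos: [564.4, 13.0, 81.7]
orientation: [3.142, 0.015, 0.0]
ft_force: [0.7, 0.9, -1.5]
width: 48.7
grasp_force: 1.0
```

Emit:
arm_command(
  series=[
    {"linear":[0,0.002,0],"turn":0},
    {"linear":[0,0.002,0],"turn":0},
    {"linear":[0,0.002,0],"turn":0},
    {"linear":[0,0.002,0],"turn":0},
    {"linear":[0,0.002,0],"turn":0},
  ],
)

```text
t: 19.1
ee_pos: [564.5, 3.0, 81.7]
orientation: [3.142, 0.015, 0.0]
ft_force: [2.1, 2.2, -0.6]
width: 48.3
grasp_force: 1.0
```

Emit:
arm_command(
  series=[
    {"linear":[0,0.002,0],"turn":0},
    {"linear":[0,0.002,0],"turn":0},
  ],
)

```text
t: 19.3
ee_pos: [564.5, -1.1, 81.7]
orientation: [-3.142, -0.015, -0.0]
ft_force: [2.1, 3.0, -1.0]
width: 48.6
grasp_force: 1.0
```

Emit:
arm_command(
  series=[
    {"linear":[0,0.003,0],"turn":0},
    {"linear":[0,0.003,0],"turn":0},
    {"linear":[0,0.003,0],"turn":0},
    {"linear":[0,0.003,0],"turn":0},
    {"linear":[0,0.003,0],"turn":0},
    {"linear":[0,0.003,0],"turn":0},
    {"linear":[0,0.003,0],"turn":0},
    {"linear":[0,0.003,0],"turn":0},
    {"linear":[0,0.002,0],"turn":0},
    {"linear":[0,0.001,0],"turn":0},
  ],
)

```text
t: 20.3
ee_pos: [564.7, -28.1, 81.7]
orientation: [3.142, 0.015, 0.0]
ft_force: [1.5, 1.6, -0.5]
width: 47.9
grasp_force: 1.0
```

Emit:
arm_command(
  series=[
    {"linear":[0,0.0015,0],"turn":0},
    {"linear":[0,0.0015,0],"turn":0},
  ],
)

```text
t: 20.5
ee_pos: [564.8, -30.9, 81.7]
orientation: [-3.142, -0.016, -0.0]
ft_force: [1.8, 1.8, -0.7]
width: 48.7
grasp_force: 1.0
```

Emit:
arm_command(
  series=[
    {"linear":[0,0.0015,0],"turn":0},
    {"linear":[0,0.0015,0],"turn":0},
  ],
)

```text
t: 20.7
ee_pos: [564.8, -34.0, 81.7]
orientation: [-3.142, -0.016, -0.0]
ft_force: [1.1, 2.6, 0.6]
width: 48.2
grasp_force: 1.0
```

Emit:
arm_command(
  series=[
    {"linear":[0,0.0015,0],"turn":0},
    {"linear":[0,0.0015,0],"turn":0},
  ],
)

```text
t: 20.9
ee_pos: [564.8, -37.0, 81.7]
orientation: [-3.142, -0.015, -0.0]
ft_force: [2.0, 1.9, 0.6]
width: 48.4
grasp_force: 1.3
```

Emit:
arm_command(
  series=[
    {"linear":[0,0.0015,0],"turn":0},
    {"linear":[0,0.0015,0],"turn":0},
  ],
)

```text
t: 21.1
ee_pos: [564.8, -39.5, 81.7]
orientation: [-3.141, -0.015, -0.0]
ft_force: [1.6, 8.4, 0.7]
width: 48.2
grasp_force: 3.8
```

Emit:
arm_command(
  series=[
    {"linear":[0,0.0015,0],"turn":0},
    {"linear":[0,0.0015,0],"turn":0},
  ],
)

```text
t: 21.3
ee_pos: [564.8, -41.6, 81.7]
orientation: [-3.139, -0.014, 0.0]
ft_force: [1.6, 13.1, 1.8]
width: 48.8
grasp_force: 6.5
```

Emit:
arm_command(
  series=[
    {"linear":[0,0.0015,0],"turn":0},
    {"linear":[0,0.0015,0],"turn":0},
  ],
)

```text
t: 21.5
ee_pos: [564.9, -44.5, 81.7]
orientation: [-3.14, -0.015, 0.0]
ft_force: [1.4, 12.5, 2.2]
width: 48.5
grasp_force: 6.4
```

Emit:
arm_command(
  series=[
    {"linear":[0,0.0015,0],"turn":0},
    {"linear":[0,0.0015,0],"turn":0},
  ],
)

```text
t: 21.7
ee_pos: [564.9, -47.8, 81.7]
orientation: [-3.14, -0.015, 0.0]
ft_force: [1.6, 9.9, 0.7]
width: 48.2
grasp_force: 4.9
```

Emit:
arm_command(
  series=[
    {"linear":[0,0.0015,0],"turn":0},
    {"linear":[0,0.0015,0],"turn":0},
  ],
)

```text
t: 21.9
ee_pos: [565.0, -50.9, 81.8]
orientation: [-3.14, -0.015, -0.0]
ft_force: [1.2, 8.1, 0.3]
width: 48.2
grasp_force: 4.0
```

Emit:
arm_command(
  series=[
    {"linear":[0,0.0015,0],"turn":0},
    {"linear":[0,0.0015,0],"turn":0},
  ],
)

```text
t: 22.1
ee_pos: [565.0, -54.2, 81.7]
orientation: [-3.141, -0.015, 0.0]
ft_force: [1.9, 6.8, 2.0]
width: 48.2
grasp_force: 3.3
```

Emit:
arm_command(
  series=[
    {"linear":[0,0.0015,0],"turn":0},
    {"linear":[0,0.0015,0],"turn":0},
  ],
)

```text
t: 22.3
ee_pos: [565.0, -57.4, 81.7]
orientation: [-3.141, -0.015, -0.0]
ft_force: [1.0, 3.8, 0.7]
width: 47.8
grasp_force: 2.1
```

Emit:
arm_command(
  series=[
    {"linear":[0,0.0015,0],"turn":0},
    {"linear":[0,0.0015,0],"turn":0},
  ],
)

```text
t: 22.5
ee_pos: [565.0, -61.1, 81.7]
orientation: [3.141, 0.016, -0.0]
ft_force: [1.5, 2.2, 0.7]
width: 47.9
grasp_force: 1.0
```

Emit:
arm_command(
  series=[
    {"linear":[0,0.0015,0],"turn":0},
    {"linear":[0,0.0015,0],"turn":0},
  ],
)

```text
t: 22.7
ee_pos: [565.0, -64.1, 81.7]
orientation: [3.142, 0.015, -0.0]
ft_force: [1.1, 2.0, 0.8]
width: 48.3
grasp_force: 1.0
```

Sticky zone in this direction spans TCP y −37 to −59, so its middle is at carriage y ≈ +6 mm. Onward to blue.

Emit:
arm_command(
  series=[
    {"linear":[0,0.003,0],"turn":0},
    {"linear":[0,0.003,0],"turn":0},
    {"linear":[0,0.003,0],"turn":0},
    {"linear":[0,0.003,0],"turn":0},
    {"linear":[0,0.003,0],"turn":0},
    {"linear":[0,0.003,0],"turn":0},
    {"linear":[0,0.003,0],"turn":0},
    {"linear":[0,0.003,0],"turn":0},
    {"linear":[0,0.003,0],"turn":0},
    {"linear":[0,0.003,0],"turn":0},
  ],
)

```text
t: 23.7
ee_pos: [565.3, -94.1, 81.6]
orientation: [-3.142, -0.015, 0.0]
ft_force: [1.7, 1.9, 0.9]
width: 48.4
grasp_force: 1.1
```

Emit:
arm_command(
  series=[
    {"linear":[0,0.003,0],"turn":0},
    {"linear":[0,0.003,0],"turn":0},
    {"linear":[0,0.003,0],"turn":0},
    {"linear":[0,0.003,0],"turn":0},
    {"linear":[0,0.003,0],"turn":0},
    {"linear":[0,0.003,0],"turn":0},
    {"linear":[0,0.003,0],"turn":0},
    {"linear":[0,0.003,0],"turn":0},
    {"linear":[0,0.003,0],"turn":0},
    {"linear":[0,0.003,0],"turn":0},
  ],
)

```text
t: 24.7
ee_pos: [565.7, -124.1, 81.7]
orientation: [-3.142, -0.015, -0.0]
ft_force: [1.6, 2.7, -0.0]
width: 48.4
grasp_force: 1.1
```

Emit:
arm_command(
  series=[
    {"linear":[0,0.003,0],"turn":0},
    {"linear":[0,0.003,0],"turn":0},
    {"linear":[0,0.003,0],"turn":0},
    {"linear":[0,0.003,0],"turn":0},
    {"linear":[0,0.003,0],"turn":0},
    {"linear":[0,0.003,0],"turn":0},
    {"linear":[0,0.003,0],"turn":0},
    {"linear":[0,0.003,0],"turn":0},
    {"linear":[0,0.002,0],"turn":0},
    {"linear":[0,0.001,0],"turn":0},
  ],
)

```text
t: 25.7
ee_pos: [565.9, -151.1, 81.7]
orientation: [-3.142, -0.015, 0.0]
ft_force: [1.8, 2.4, 0.9]
width: 48.1
grasp_force: 1.0
```

Emit:
arm_command(
  series=[
    {"linear":[0,0.002,0],"turn":0},
    {"linear":[0,0.002,0],"turn":0},
    {"linear":[0,0.002,0],"turn":0},
    {"linear":[0,0.002,0],"turn":0},
    {"linear":[0,0.001,0],"turn":0},
  ],
)

```text
t: 26.2
ee_pos: [566.0, -160.1, 81.7]
orientation: [3.142, 0.015, 0.0]
ft_force: [1.1, 2.1, 0.2]
width: 48.0
grasp_force: 1.0
```

Emit:
arm_command(
  series=[
    {"linear":[0,0.001,0],"turn":0},
    {"linear":[0,0.001,0],"turn":0},
    {"linear":[0,0.001,0],"turn":0},
    {"linear":[0,0.001,0],"turn":0},
    {"linear":[0,0.001,0],"turn":0},
  ],
)

```text
t: 26.7
ee_pos: [566.0, -164.9, 81.6]
orientation: [-3.142, -0.015, 0.0]
ft_force: [1.9, 2.2, 0.1]
width: 48.6
grasp_force: 1.0
```

Emit:
arm_command(
  series=[
    {"linear":[0,0.001,0],"turn":0},
    {"linear":[0,0.001,0],"turn":0},
    {"linear":[0,0.001,0],"turn":0},
    {"linear":[0,0.001,0],"turn":0},
  ],
)

```text
t: 27.1
ee_pos: [566.1, -169.0, 81.7]
orientation: [-3.142, -0.015, 0.0]
ft_force: [1.1, 2.4, -0.7]
width: 48.3
grasp_force: 1.0
```

Emit:
arm_command(
  series=[
    {"linear":[0,0.0005,0],"turn":0},
    {"linear":[0,0.0005,0],"turn":0},
    {"linear":[0,0.0005,0],"turn":0},
  ],
)

```text
t: 27.4
ee_pos: [566.1, -170.4, 81.7]
orientation: [-3.142, -0.015, 0.0]
ft_force: [2.2, 2.4, 0.8]
width: 48.1
grasp_force: 1.0
```

Emit:
arm_command(
  series=[
    {"linear":[0,0.0005,0],"turn":0},
    {"linear":[0,0.0005,0],"turn":0},
  ],
)

```text
t: 27.6
ee_pos: [566.1, -171.4, 81.6]
orientation: [-3.142, -0.015, 0.0]
ft_force: [1.4, 2.4, -0.8]
width: 48.5
grasp_force: 1.0
```

Emit:
arm_command(
  series=[
    {"linear":[0,0.0005,0],"turn":0},
    {"linear":[0,0.0005,0],"turn":0},
  ],
)

```text
t: 27.8
ee_pos: [566.1, -172.4, 81.7]
orientation: [-3.142, -0.015, 0.0]
ft_force: [1.5, 3.3, -0.6]
width: 48.2
grasp_force: 1.0
```

Emit:
arm_command(
  series=[
    {"linear":[0,0.0005,0],"turn":0},
    {"linear":[0,0.0005,0],"turn":0},
  ],
)

```text
t: 28.0
ee_pos: [566.2, -173.4, 81.7]
orientation: [3.142, 0.015, 0.0]
ft_force: [0.8, 1.2, 0.6]
width: 48.4
grasp_force: 1.0
```

Emit:
arm_command(
  series=[
    {"linear":[0,0.0005,0],"turn":0},
    {"linear":[0,0.0005,0],"turn":0},
  ],
)

```text
t: 28.2
ee_pos: [566.2, -174.4, 81.7]
orientation: [-3.142, -0.015, -0.0]
ft_force: [1.5, 3.0, 0.7]
width: 48.5
grasp_force: 1.0
```

Emit:
arm_command(
  series=[
    {"linear":[0,0.0004,0],"turn":0},
    {"linear":[0,0,0],"turn":0},
  ],
)

```text
t: 28.4
ee_pos: [566.1, -174.5, 81.6]
orientation: [-3.141, -0.015, 0.0]
ft_force: [2.0, 4.0, 0.8]
width: 47.9
grasp_force: 2.1
```

Emit:
arm_command(
  series=[
    {"linear":[0,0.0005,0],"turn":0},
    {"linear":[0,0,0],"turn":0},
  ],
)

```text
t: 28.6
ee_pos: [566.1, -174.6, 81.7]
orientation: [-3.141, -0.015, 0.0]
ft_force: [2.1, 6.8, 0.5]
width: 48.1
grasp_force: 3.4
```

Emit:
arm_command(
  series=[
    {"linear":[0,0.0003,0],"turn":0},
    {"linear":[0,0,0],"turn":0},
  ],
)

```text
t: 28.8
ee_pos: [566.1, -174.6, 81.6]
orientation: [-3.14, -0.015, 0.0]
ft_force: [1.7, 8.5, 1.0]
width: 48.4
grasp_force: 4.1
```

Blue stop met. Returning toward red to park at carriage y ≈ +6 mm (TCP y ≈ −30 on this side).

Emit:
arm_command(
  series=[
    {"linear":[0,-0.001,0],"turn":0},
    {"linear":[0,-0.003,0],"turn":0},
    {"linear":[0,-0.004,0],"turn":0},
    {"linear":[0,-0.004,0],"turn":0},
    {"linear":[0,-0.002,0],"turn":0},
    {"linear":[0,-0.001,0],"turn":0},
    {"linear":[0,-0.001,0],"turn":0},
    {"linear":[0,-0.001,0],"turn":0},
    {"linear":[0,-0.001,0],"turn":0},
    {"linear":[0,-0.001,0],"turn":0},
  ],
)

```text
t: 29.8
ee_pos: [566.0, -156.6, 81.7]
orientation: [3.142, 0.015, -0.0]
ft_force: [0.8, -0.9, 0.3]
width: 48.5
grasp_force: 0.0
```

Emit:
arm_command(
  series=[
    {"linear":[0,-0.001,0],"turn":0},
    {"linear":[0,-0.001,0],"turn":0},
    {"linear":[0,-0.001,0],"turn":0},
    {"linear":[0,-0.002,0],"turn":0},
    {"linear":[0,-0.003,0],"turn":0},
    {"linear":[0,-0.003,0],"turn":0},
    {"linear":[0,-0.003,0],"turn":0},
    {"linear":[0,-0.003,0],"turn":0},
    {"linear":[0,-0.003,0],"turn":0},
    {"linear":[0,-0.003,0],"turn":0},
  ],
)

```text
t: 30.8
ee_pos: [565.7, -133.3, 81.7]
orientation: [3.142, 0.016, -0.0]
ft_force: [0.9, -2.5, -1.3]
width: 47.9
grasp_force: 1.1
```

Emit:
arm_command(
  series=[
    {"linear":[0,-0.003,0],"turn":0},
    {"linear":[0,-0.003,0],"turn":0},
    {"linear":[0,-0.003,0],"turn":0},
    {"linear":[0,-0.003,0],"turn":0},
    {"linear":[0,-0.003,0],"turn":0},
    {"linear":[0,-0.003,0],"turn":0},
    {"linear":[0,-0.003,0],"turn":0},
    {"linear":[0,-0.003,0],"turn":0},
    {"linear":[0,-0.003,0],"turn":0},
    {"linear":[0,-0.003,0],"turn":0},
  ],
)

```text
t: 31.8
ee_pos: [565.4, -103.3, 81.7]
orientation: [-3.142, -0.015, 0.0]
ft_force: [-0.7, -1.9, -0.6]
width: 48.6
grasp_force: 1.1
```

Emit:
arm_command(
  series=[
    {"linear":[0,-0.003,0],"turn":0},
    {"linear":[0,-0.003,0],"turn":0},
    {"linear":[0,-0.003,0],"turn":0},
    {"linear":[0,-0.003,0],"turn":0},
    {"linear":[0,-0.003,0],"turn":0},
    {"linear":[0,-0.003,0],"turn":0},
    {"linear":[0,-0.003,0],"turn":0},
    {"linear":[0,-0.003,0],"turn":0},
    {"linear":[0,-0.003,0],"turn":0},
    {"linear":[0,-0.003,0],"turn":0},
  ],
)

```text
t: 32.8
ee_pos: [565.1, -73.3, 81.7]
orientation: [-3.142, -0.015, 0.0]
ft_force: [-2.0, -1.0, 0.9]
width: 48.6
grasp_force: 1.1
```

Emit:
arm_command(
  series=[
    {"linear":[0,-0.003,0],"turn":0},
    {"linear":[0,-0.003,0],"turn":0},
    {"linear":[0,-0.003,0],"turn":0},
    {"linear":[0,-0.003,0],"turn":0},
    {"linear":[0,-0.003,0],"turn":0},
  ],
)

```text
t: 33.3
ee_pos: [565.0, -58.3, 81.7]
orientation: [-3.142, -0.015, 0.0]
ft_force: [-2.4, -2.0, 0.5]
width: 48.3
grasp_force: 1.1
```

Emit:
arm_command(
  series=[
    {"linear":[0,-0.002,0],"turn":0},
    {"linear":[0,-0.002,0],"turn":0},
    {"linear":[0,-0.002,0],"turn":0},
    {"linear":[0,-0.002,0],"turn":0},
    {"linear":[0,-0.002,0],"turn":0},
    {"linear":[0,-0.001,0],"turn":0},
    {"linear":[0,-0.001,0],"turn":0},
  ],
)

```text
t: 34.0
ee_pos: [564.9, -46.5, 81.7]
orientation: [-3.142, -0.015, 0.0]
ft_force: [-1.8, -2.6, 1.0]
width: 48.3
grasp_force: 1.0
```

Emit:
arm_command(
  series=[
    {"linear":[0,-0.001,0],"turn":0},
    {"linear":[0,-0.001,0],"turn":0},
  ],
)

```text
t: 34.2
ee_pos: [564.8, -44.6, 81.6]
orientation: [-3.142, -0.015, 0.0]
ft_force: [-1.0, -2.2, -0.1]
width: 48.3
grasp_force: 1.0
```

Emit:
arm_command(
  series=[
    {"linear":[0,-0.001,0],"turn":0},
    {"linear":[0,-0.001,0],"turn":0},
  ],
)

```text
t: 34.4
ee_pos: [564.8, -42.5, 81.6]
orientation: [-3.142, -0.015, 0.0]
ft_force: [-1.6, -2.2, 1.1]
width: 48.4
grasp_force: 1.0
```

Emit:
arm_command(
  series=[
    {"linear":[0,-0.001,0],"turn":0},
    {"linear":[0,-0.001,0],"turn":0},
  ],
)

```text
t: 34.6
ee_pos: [564.8, -40.5, 81.6]
orientation: [3.141, 0.016, -0.0]
ft_force: [-2.3, -2.6, 0.0]
width: 48.6
grasp_force: 1.5
```

Emit:
arm_command(
  series=[
    {"linear":[0,-0.001,0],"turn":0},
    {"linear":[0,-0.001,0],"turn":0},
  ],
)

```text
t: 34.8
ee_pos: [564.8, -38.9, 81.7]
orientation: [3.141, 0.016, -0.0]
ft_force: [-3.1, -6.3, -0.6]
width: 48.1
grasp_force: 3.1
```

Emit:
arm_command(
  series=[
    {"linear":[0,-0.001,0],"turn":0},
    {"linear":[0,-0.001,0],"turn":0},
  ],
)

```text
t: 35.0
ee_pos: [564.8, -37.4, 81.7]
orientation: [3.14, 0.016, 0.0]
ft_force: [-2.3, -9.9, -0.2]
width: 48.7
grasp_force: 5.1
```

Emit:
arm_command(
  series=[
    {"linear":[0,-0.001,0],"turn":0},
    {"linear":[0,-0.001,0],"turn":0},
  ],
)

```text
t: 35.2
ee_pos: [564.8, -36.0, 81.7]
orientation: [3.139, 0.017, -0.0]
ft_force: [-1.2, -11.9, -0.4]
width: 48.6
grasp_force: 6.4
```

Emit:
arm_command(
  series=[
    {"linear":[0,-0.001,0],"turn":0},
    {"linear":[0,-0.001,0],"turn":0},
    {"linear":[0,-0.001,0],"turn":0},
  ],
)

```text
t: 35.5
ee_pos: [564.7, -32.9, 81.7]
orientation: [3.14, 0.016, -0.0]
ft_force: [-2.1, -8.1, -0.1]
width: 48.6
grasp_force: 4.2
```

Emit:
arm_command(
  series=[
    {"linear":[0,-0.001,0],"turn":0},
    {"linear":[0,-0.001,0],"turn":0},
  ],
)

```text
t: 35.7
ee_pos: [564.7, -30.6, 81.7]
orientation: [3.14, 0.016, -0.0]
ft_force: [-2.3, -9.7, -0.3]
width: 48.8
grasp_force: 4.9
```

Parked at about the middle, with drag around 9–10 N. Backing off to centre the fingers, then lifting clear.

Emit:
arm_command(
  series=[
    {"linear":[0,0.002,0],"turn":0},
    {"linear":[0,0.002,0],"turn":0},
    {"linear":[0,0.002,0],"turn":0},
    {"linear":[0,0.002,0],"turn":0},
    {"linear":[0,0,0],"turn":0},
    {"linear":[0,0,0],"turn":0},
    {"linear":[0,0,-0.01],"turn":0},
    {"linear":[0,0,-0.015],"turn":0},
    {"linear":[0,0,-0.02],"turn":0},
    {"linear":[0,0,-0.02],"turn":0},
  ],
)

```text
t: 36.7
ee_pos: [565.0, -37.5, 148.6]
orientation: [-3.142, -0.016, -0.001]
ft_force: [-0.0, -0.6, 0.6]
width: 48.2
grasp_force: 0.0
```

Emit:
arm_command(
  series=[
    {"linear":[0,0,-0.03],"turn":0},
    {"linear":[0,0,-0.03],"turn":0},
    {"linear":[0,0,-0.02],"turn":0},
    {"linear":[0,0,-0.01],"turn":0},
    {"linear":[0,0,0],"turn":0},
    {"linear":[0,0,0],"turn":0},
    {"linear":[0,0,0],"turn":0},
  ],
)

```text
t: 37.4
ee_pos: [564.0, -37.5, 235.5]
orientation: [-3.141, -0.015, 0.003]
ft_force: [-0.6, 0.6, 0.1]
width: 48.1
grasp_force: 0.0
```

Run:
```python
from h import *
snap('wrist','w9');o=ctrl.get_obs();print(o['t'],o['ee_pos'],o['ft_force'])
```

```text
37.45 [564.07724519 -37.50856939 235.4103957 ] [-0.87908951  0.21893368  0.01744488]
```

View pics/w9.png

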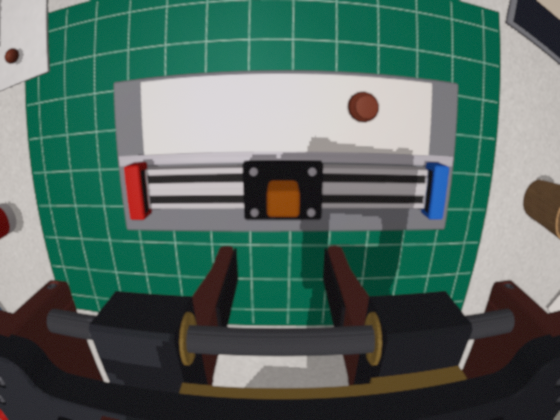

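The carriage sits near the rail's middle (knob around (283,197)), the fingers are clear, and the pot (363,107) and cup (545,208) are standing. Handing in.

```bash
python3 -c "
from workcell import ctrl
print(ctrl.close_job())"
```

```text
the job is handed in; nothing more can be done
None
```

The carriage met the red stop and then the blue stop at about 9 N each. It is parked, let go, on the sticky place at about y = +6 mm on the rail; the pot and cup looked unmoved in the last picture, nothing went near the bottle, and the job is handed in, though no verdict came back.

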